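Open the battery bay of a bench scale by its concealed release

ROBOT

A 7-joint arm with a two-finger parallel gripper is mounted at the origin on a cart in front of the work surface, level with it; the furniture and walls round the work are solid. World frame = base frame: x ahead of the robot, y to its left, z up, the work surface at z = 0. Lengths are in m, angles in rad, forces in N, time in s.
With the tool pointing down it reaches from about 0.4 to 0.85 m from the base axis. Payload 10.4 kg.
Tool frame: the origin (TCP) lies on the centre line of the jaws, within the pads' length; the fingertips stand 11 mm ahead of it and the grasp point (between the pads) lies 8 mm behind it (tip_reach is the distance from the TCP to the fingertips, in m); z points along the fingers, y is the line along which they close (so a half turn about z gives the same grasp; the last joint's range is limited). The gripper opens to 85 mm and grips with 20 to 120 N. Pads are 22 mm wide; open, the fingers measure 114 mm over their backs; the gripper's body (76 mm by 85 mm) begins 54 mm behind the grasp point. The pads swing forward as they close: fully open they stand 13 mm farther back than shut.
Start: joints at [1.08, 0.332, -0.065, 1.46, 0.022, 1.35, -0.088], TCP at [0.282, -0.558, 0.242] pointing down, gripper open.
Joint ranges: [-2.6, 2.6], [-0.5, 2.12], [-1.47, 1.34], [0.16, 2.42], [-1.27, 4.41], [0.06, 2.06], [-2.6, 2.6]. Speed limits (rad/s): [2.22, 2.22, 2.79, 2.79, 3.14, 3.14, 3.14].

INTERFACE

Orientations are given as a unit quaternion [x, y, z, w].
In Python, from workcell import get_obs, camera, hand_in, tip_reach gives the robot as it stands. The module is installed in compiled form; this text tells all that it offers.
- The arm moves only by the tool move_arm, never from a script. Its argument "plan" is a list of rows, each an object with "delta_pos": the shift along the tool's x, y, z in parts of the range, where 1.0 means 60 cm, a list of three; "turn": the turn, a rotation vector about the tool's x, y, z in fractions of the full range, 1 being pi rad, a list of three; "fingers": the closure, from 0 (fully open) to 1 (shut). A call has 1 to 12 rows; each row is the pose to reach, as a shift and turn from the pose commanded when the call began, along the tool's axes at that moment; what a row does not reach only later rows make up. A row lasts 1/8 s, in which the tool goes at most 62.5 mm and 10.7 degrees, less where a joint would pass 70% of its speed; a pose out of reach is approached as far as the arm can. A shift or turn number past 1, either way, is cut back to 1. A call with a gripper value outside its range is refused whole. The fingers move at their own pace and stop on an object; "force" is the grip in N (left out, the last holds). Time passes only in rows, so rows that repeat a pose let the fingers close. It gives the time, the measured TCP pose, the force, the opening and the grip force at its end, in the units of the state.
- get_obs(): the state, without advancing time (a new reading comes with each control period).
- camera(name): name is "scene" or "top" or "wrist"; returns a dict with "color" (480x640x3 uint8, red, green, blue), "range_z" (480x640 float32, m along the optical axis (not along the pixel's ray), 0 where there is no reading), "fx", "fy", "cx", "cy" (pixels), "R" (3x3) and "t" (3): a world point X has camera coordinates R X + t; the wrist camera has in their place "tool_from_camera" (4x4, takes a point from camera to tool coordinates, whose origin is the TCP and whose axes are the flange's). Camera axes: x right, y down, z forward; pixel columns grow to the right and rows downward; lengths in m; the calibration is good to about 2 mm. A picture is of the moment at which its call begins: read the wrist's pose just before it.
- hand_in(): hands the job in; it is judged then, once.
The state is a dict: "clock": time; "joint_pos": joint angles; "joint_velocities": joint speeds; "tau": joint torques, N m; "position": TCP position; "ee_rot": TCP orientation; "ft_force": force on the tool from outside, world axes, zero at the start; "torque": the same for the moment, N m; "grip_width": opening from 0.0 (shut) to 1.0 (fully open); "grasp_force": force on a finger pad.
Only numpy, scipy, OpenCV 4.12 (cv2) and the standard library are available. Lean on these libraries where they do the work, as an engineer would, in place of code of your own. Each camera call takes 0.05 s, during which the arm holds its last target. There are 200 camera calls.

TASK

The bench scale lies upside down for a battery change. Feel along the inset strip on its underside for the release plate hidden in it, and press the plate in with the fingertips until the battery cover springs loose; then push the cover by its thumb ramp until it is fully open, and come away. Only touch and push: grasp and lift nothing, and leave the things beside the scale where they are.

Things in the scene. Friction and masses are not known exactly. Their poses are not given: they have to be found in the camera images.
- scale: light grey bench scale lying upside down on its steel weighing plate, 200 (x) x 280 (y) x 40 mm, immovable. Origin on the table under its middle, z up; flat underside up at z = 40 mm. Scale x points from the strip to the battery cover, the way the cover opens (roughly away from the robot); y to the left. Rubber feet, 25 mm wide, 8 mm high, stand up at x = +-78, y = +-116 mm.
- strip_middle (a point): middle of the inset strip, on its surface, at scale x = -56, y = 0, z = 38.5 mm; axes as the scale's. The strip is a flat channel 1.5 mm deep, 44 mm wide (x), 120 mm long (y), rigid but for the release plate in it: same grey, 41 (x) x 40 mm (y), top 2 mm below the strip, 1 mm gap at its ends (a faint outline). Its centre lies up to 37 mm to either side of this point; where is not told.
- release_plate (a joint): how far the release plate is pressed in, m: 0 at rest, 0.006 at its stop; it springs back when let go. The push needed grows from about 2 N to about 5 N; at about 0.0047 the cover comes free. Fingertips that lie partly on the rigid strip cannot press it.
- battery_cover (a joint): how far the battery cover has slid open along scale +x, m: 0 shut, 0.045 fully open (hard stop). Shut, an inner catch holds it fast. When freed, a spring shoves it to about 0.012 at once and there it stays; from then it slides stiffly under a push of 1 to 3 N and stays where it is left.
- ramp_front (a point): foot of the steep front face of the thumb ramp on the battery cover; moves with it; with the cover shut at scale x = 40, y = 0, z = 40 mm. The cover is a flush plate 98 (x) x 90 mm, flat for 39 mm before the ramp. The ramp is 88 mm wide (y), 7.5 mm high in front, falling to nothing 30 mm behind: push its front face toward scale +x with the fingertips 2 to 4 mm above the cover.
- fresh_battery: bystander: dark flat block battery with a brass-coloured end, 26 x 49 x 17 mm, lying left of the scale; origin under its middle
- cutter_round: bystander: round tinplate pastry cutter with a bow handle, 66 mm across, 41 mm high, left of the scale; origin under its middle
- matchbox: bystander: red matchbox, 36 x 52 x 14 mm, left of the scale; origin under its middle
- walnut: bystander: walnut, 31 mm, left of the scale; origin at its underside

How it is judged:
By the outcome, as a careful person would: the job done as asked, in the order asked, and still so for the second after the job is handed in, with the robot touching nothing.
It also fails if it takes over 51 s, if anything falls off the work surface, if the arm or the gripper's body presses on something with over 40 N, if the wrist force passes 120 N, or if a joint passes its speed limit or range.

## Working session

There is one attempt and no reset: what is moved stays moved. The work goes in short steps, Python scripts to look and compute and a tool call to move; the robot and the scene stay as the last step left them, time stands still between calls to the robot, and variables do not carry over. Pictures are saved under pics/ and viewed, at most 10 in all, crops included, and the job is handed in when it is done.

Besides the shell and the picture viewer there is one more tool, called after "Emit:" as a command line: name --argument value ..., lists and objects as JSON in quotes. move_arm: Moves the arm, as the interface text tells. Its arguments: {"type":"object","properties":{"plan":{"type":"array","items":{"type":"object","properties":{"delta_pos":{"type":"array","items":{"type":"number"}},"turn":{"type":"array","items":{"type":"number"}},"fingers":{"type":"number"}}}},"force":{"type":"number"}},"required":["plan"]}

```bash
mkdir -p pics; python3 - <<'E'
from workcell import *
import cv2,numpy as np
o=get_obs();print(o, tip_reach)
for n in("top","scene"):
    c=camera(n);np.savez(n+'.npz',**c);cv2.imwrite(f'pics/{n}1.png',c['color'][...,::-1]);print(n,c['fx'],c['cx'],c['cy'],c['R'],c['t'])
E
```

```text
{'clock': 0.0, 'joint_pos': array([ 1.08040542,  0.33288365, -0.06473203,  1.46096397,  0.02159091,
        1.3498979 , -0.08848031]), 'joint_velocities': array([ 0.00093924,  0.00114049, -0.00139338, -0.00176248, -0.00185898,
        0.0002942 ,  0.00164488]), 'tau': array([ 1.30263247e-04, -6.25442076e+01,  4.92958096e-02, -3.91591573e+01,
        1.61727634e-02,  9.98815958e-03, -4.84202144e-05]), 'position': array([ 0.28167   , -0.55751571,  0.24149783]), 'ee_rot': array([ 9.72762629e-01,  2.31802365e-01, -1.92641963e-04, -7.02874455e-04]), 'ft_force': array([ 1.03437115, -0.34309604, -0.30882116]), 'torque': array([0.02367958, 0.04180642, 0.02374311]), 'grasp_force': 0.0, 'grip_width': 1.0004560044683928} 0.011
top 591.897459113674 329.62147051781784 233.5396144885148 [[ 0.01767621 -0.99947275 -0.02723559]
 [-0.98118236 -0.01210156 -0.19270372]
 [ 0.19227252  0.03012935 -0.98087894]] [0.40961757 0.46568576 0.8043784 ]
scene 576.524448402091 302.83399930340903 239.85356968138566 [[-0.47522766 -0.8796234  -0.02052673]
 [-0.52906454  0.30431896 -0.79213678]
 [ 0.70302872 -0.36558534 -0.60999834]] [0.56725403 0.15304903 0.70702075]
```

View pics/top1.png

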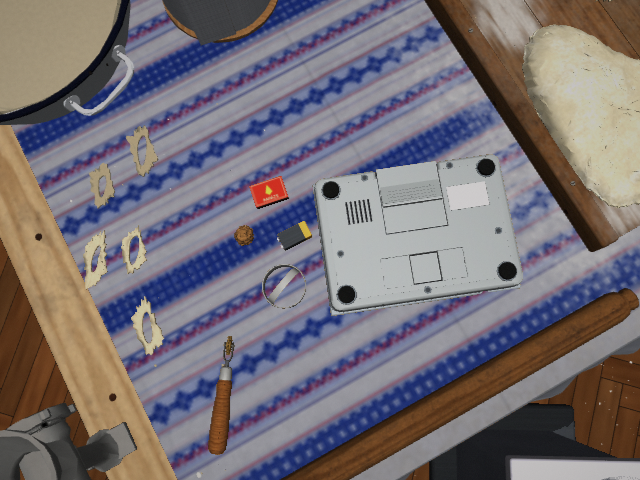

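View pics/scene1.png

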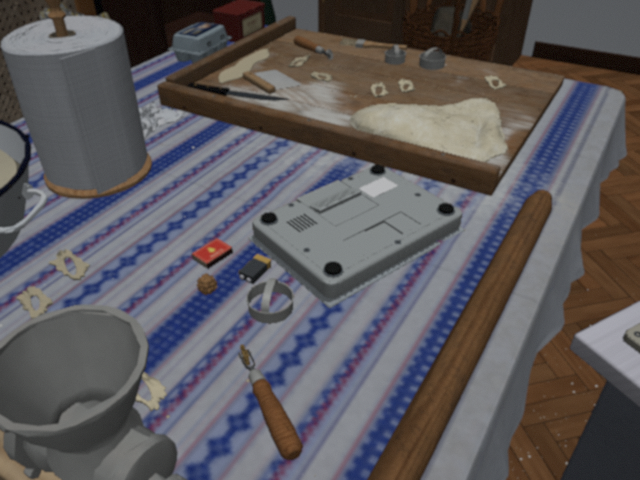

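The top view shows the scale's feet near (331,190), (486,167), (507,271) and (346,294). The strip spans about x=381 to 467 at y≈267, with a plate outline near (426,267). The ramp is at about (410,192). All the bystanders are to the left of the scale.

```bash
cat > h.py <<'E'
import numpy as np,cv2
def unproj(c,u,v,z):  # pixel -> world on plane z
    d=c['R'].T@np.array([(u-c['cx'])/c['fx'],(v-c['cy'])/c['fy'],1]);o=-c['R'].T@c['t']
    return o+d*(z-o[2])/d[2]
def proj(c,X):
    p=c['R']@X+c['t'];return np.array([c['fx']*p[0]/p[2]+c['cx'],c['fy']*p[1]/p[2]+c['cy']])
E
python3 - <<'E'
from h import *
c=dict(np.load('top.npz'));g=cv2.cvtColor(c['color'],cv2.COLOR_RGB2GRAY)
W=[]
for u,v in[(331,190),(486,167),(507,271),(346,294)]:
    w=(g[v-14:v+15,u-14:u+15]<50).astype(np.uint8);n,l,s,ce=cv2.connectedComponentsWithStats(w)
    k=1+s[1:,4].argmax();p=ce[k]+[u-14,v-14];W.append(unproj(c,*p,0.048));print(p,s[k],W[-1])
W=np.array(W)[:,:2];L=np.array([[.078,.116],[.078,-.116],[-.078,-.116],[-.078,.116]])
m=W.mean(0);d=W-m;th=np.arctan2((L[:,0]*d[:,1]-L[:,1]*d[:,0]).sum(),(L*d).sum());R=np.array([[np.cos(th),-np.sin(th)],[np.sin(th),np.cos(th)]])
print('centre',m,'yaw',th,'res',W-(L@R.T+m))
f=lambda x,y,z:proj(c,np.array([*(R@[x,y]+m),z]))
# rectified view of strip, and range profile: 4 px/mm
def rect(x0,x1,y0,y1,z,s):
    q=np.float32([f(x1,y1,z),f(x1,y0,z),f(x0,y0,z),f(x0,y1,z)]);w,h=int((y1-y0)*s),int((x1-x0)*s)
    M=cv2.getPerspectiveTransform(q,np.float32([[0,0],[w,0],[w,h],[0,h]]));return M,(w,h)
M,sz=rect(-.1,.1,-.1,.1,.039,3000)
im=cv2.warpPerspective(c['color'],M,sz,flags=cv2.INTER_CUBIC);cv2.imwrite('pics/rect.png',im[...,::-1])
E
```

```text
[330.51428571 189.56190476] [  6   6  16  16 210] [0.52600731 0.4165139  0.048     ]
[485.78475336 166.70852018] [  5   6  18  16 223] [0.56312416 0.18849759 0.048     ]
[506.9539749  270.32635983] [  5   5  19  18 239] [0.40989761 0.16366654 0.048     ]
[346.16888889 294.05777778] [  6   6  17  17 225] [0.37274787 0.39160063 0.048     ]
centre [0.46794424 0.29006967] yaw 0.1612898967674998 res [[-0.00029595 -0.00057634]
 [-0.00043632  0.00039622]
 [ 0.00031239  0.00061745]
 [ 0.00041988 -0.00043733]]
```

View pics/rect.png

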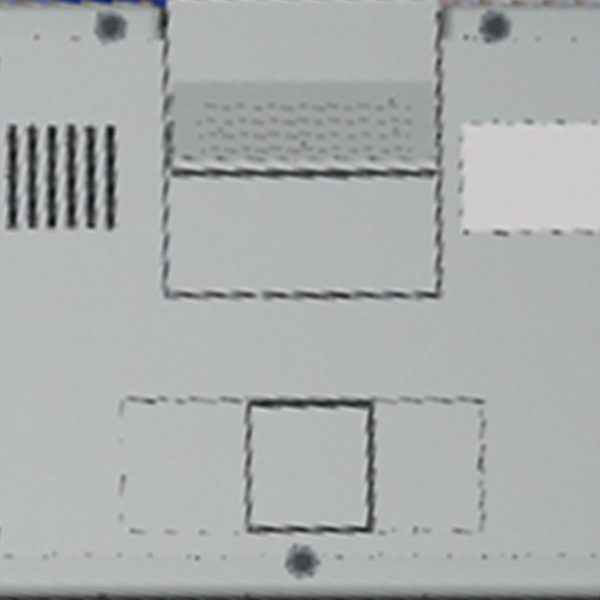

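The rectified view (3 px/mm) shows the plate outline at columns 248–373 and rows 403–530. That puts its centre at scale x≈-55.5 mm, y≈-3.5 mm. The ramp front is at row 173 and the cover is shut.

```bash
cat >> h.py <<'E'
from scipy.spatial.transform import Rotation as Ro
M0=np.array([.46794,.29007]);TH=.1613;R2=np.array([[np.cos(TH),-np.sin(TH)],[np.sin(TH),np.cos(TH)]])
S=lambda x,y,z:np.array([*(R2@[x,y]+M0),z])     # scale -> world
RT=Ro.from_matrix(np.column_stack([[*R2[:,0],0],[*-R2[:,1],0],[0,0,-1]]))  # tool x = scale x, down
def go(o,*Ps):
    Rc=Ro.from_quat(o['ee_rot'])
    for P in Ps: print('target',P.round(4),'delta',(Rc.inv().apply(P-o['position'])).round(4))
    print('turn',(Rc.inv()*RT).as_rotvec().round(4))
def st(o): 
    print(o['clock'],'scale xyz',*(R2.T@(o['position'][:2]-M0)).round(4),o['position'][2].round(4),'F',o['ft_force'].round(2),'w',o['grip_width'])
E
python3 -c "
from h import *;from workcell import get_obs
o=get_obs();st(o);go(o,np.array([.46,-.2,.25]),np.array([.45,.05,.22]),S(-.0555,-.0035,.10))"
```

```text
0.1 scale xyz -0.32 -0.8067 0.2416 F [-0.6   0.01  0.19] w 1.0007515228093076
target [ 0.46 -0.2   0.25] delta [ 0.3204 -0.2388 -0.0081]
target [0.45 0.05 0.22] delta [ 0.4242 -0.4664  0.0222]
target [0.4137 0.2777 0.1   ] delta [ 0.4945 -0.6858  0.1424]
turn [-1.300e-03  3.000e-04  3.065e-01]
```

Careful with the scale: shifts go in shares of 60 cm and turns go in shares of pi rad. That gives: -0.465 m is -0.775, 0.32 m is 0.5333, 0.3065 rad is 0.0976.

Emit:
move_arm --plan '[{"delta_pos": [0.075, -0.0567, 0], "turn": [0, 0, 0.0318], "fingers": 1}, {"delta_pos": [0.15, -0.1133, 0], "turn": [0, 0, 0.0637], "fingers": 1}, {"delta_pos": [0.225, -0.17, 0], "turn": [0, 0, 0.0976], "fingers": 1}, {"delta_pos": [0.3, -0.2267, 0], "turn": [0, 0, 0.0976], "fingers": 1}, {"delta_pos": [0.375, -0.2833, 0], "turn": [0, 0, 0.0976], "fingers": 1}, {"delta_pos": [0.45, -0.34, 0], "turn": [0, 0, 0.0976], "fingers": 1}, {"delta_pos": [0.5333, -0.4, 0], "turn": [0, 0, 0.0976], "fingers": 1}, {"delta_pos": [0.5717, -0.4917, 0], "turn": [0, 0, 0.0976], "fingers": 1}, {"delta_pos": [0.61, -0.5867, 0], "turn": [0, 0, 0.0976], "fingers": 1}, {"delta_pos": [0.6483, -0.6833, 0.0167], "turn": [0, 0, 0.0976], "fingers": 1}, {"delta_pos": [0.7, -0.775, 0.0333], "turn": [0, 0, 0.0976], "fingers": 1}, {"delta_pos": [0.7, -0.775, 0.0333], "turn": [0, 0, 0.0976], "fingers": 1}]'

```text
clock: 1.6
position: [0.4462, 0.0511, 0.2218]
ee_rot: [0.996, 0.084, -0.0, -0.0]
ft_force: [0.9, -1.0, 0.0]
grip_width: -0.001
grasp_force: 0.0
```

```bash
python3 -c "
from h import *;from workcell import get_obs
o=get_obs();st(o);go(o,S(-.0555,-.0035,.12),S(-.0555,-.0035,.06))"
```

```text
1.6 scale xyz -0.0599 -0.2323 0.2218 F [ 0.9  -1.03  0.05] w -0.0014958194363866614
target [0.4137 0.2777 0.12  ] delta [ 0.0061 -0.2287  0.102 ]
target [0.4137 0.2777 0.06  ] delta [ 0.0062 -0.2287  0.162 ]
turn [-0.0007  0.0006  0.0074]
```

To row units: -0.2287 m is -0.3812, 0.06 m is 0.1, 0.0074 rad is 0.0024.

Emit:
move_arm --plan '[{"delta_pos": [0.0033, -0.0933, 0.025], "turn": [0, 0, 0.0024], "fingers": 1}, {"delta_pos": [0.0067, -0.1867, 0.0583], "turn": [0, 0, 0.0024], "fingers": 1}, {"delta_pos": [0.01, -0.28, 0.1], "turn": [0, 0, 0.0024], "fingers": 1}, {"delta_pos": [0.0103, -0.37, 0.1417], "turn": [0, 0, 0.0024], "fingers": 1}, {"delta_pos": [0.0103, -0.3812, 0.2167], "turn": [0, 0, 0.0024], "fingers": 1}, {"delta_pos": [0.0103, -0.3812, 0.25], "turn": [0, 0, 0.0024], "fingers": 1}, {"delta_pos": [0.0103, -0.3812, 0.25], "turn": [0, 0, 0.0024], "fingers": 1}, {"delta_pos": [0.0103, -0.3812, 0.25], "turn": [0, 0, 0.0024], "fingers": 1}]'

```text
clock: 2.6
position: [0.4177, 0.2728, 0.0736]
ee_rot: [0.997, 0.076, 0.001, -0.0]
ft_force: [0.5, 0.4, -0.1]
grip_width: -0.002
grasp_force: 0.0
```

```bash
python3 -c "
from h import *;from workcell import *
o=get_obs();st(o);go(o,S(-.0555,-.0035,.0475));print(o['ee_rot'])
c=camera('top');cv2.imwrite('pics/t2.png',cv2.resize(c['color'][140:320,300:540,::-1],(720,540)))"
```

```text
2.6 scale xyz -0.0524 -0.009 0.0736 F [ 0.49  0.38 -0.14] w -0.002062740044663477
target [0.4137 0.2777 0.0475] delta [-0.0032 -0.0054  0.0261]
turn [-0.     -0.0018 -0.0091]
[ 9.97105681e-01  7.60224263e-02  9.19707630e-04 -7.52569639e-05]
```

View pics/t2.png

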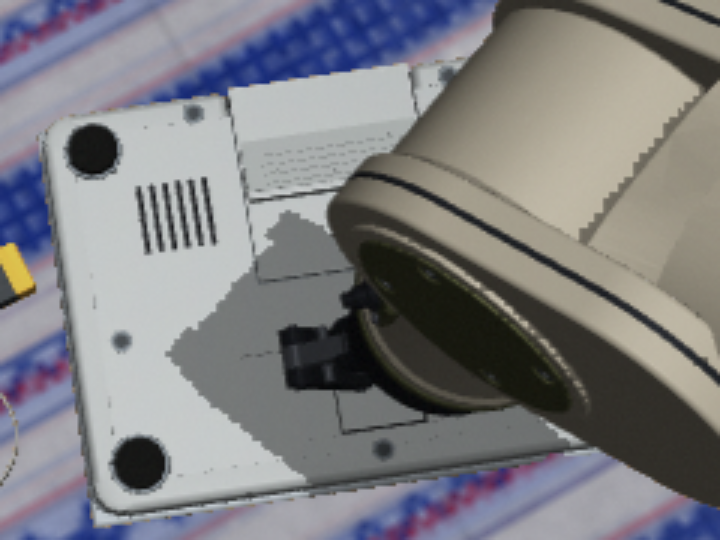

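The arm occludes the fingertips. The plate outline is visible just below them, at about (385,410) in the crop, and the cover is still shut.

Emit:
move_arm --plan '[{"delta_pos": [0, 0, 0], "turn": [0, 0, 0], "fingers": 1}, {"delta_pos": [0, 0, 0], "turn": [0, 0, 0], "fingers": 1}, {"delta_pos": [0, 0, 0], "turn": [0, 0, 0], "fingers": 1}, {"delta_pos": [0, 0, 0], "turn": [0, 0, 0], "fingers": 1}]'

```text
clock: 3.15
position: [0.4165, 0.2733, 0.0723]
ee_rot: [0.997, 0.077, 0.0, 0.0]
ft_force: [0.4, -1.4, -1.4]
grip_width: 0.0
grasp_force: 0.0
```

```bash
python3 -c "
from h import *;from workcell import *
o=get_obs();st(o);go(o,S(-.0555,-.0035,.0475))"
```

```text
3.15 scale xyz -0.0535 -0.0083 0.0723 F [ 0.44 -1.36 -1.38] w 1.7903224179088255e-05
target [0.4137 0.2777 0.0475] delta [-0.002  -0.0048  0.0248]
turn [ 0.0001 -0.0001 -0.0074]
```

To row units: 0.021 m is 0.035, -0.0048 m is -0.008, -0.0074 rad is -0.0024.

Emit:
move_arm --plan '[{"delta_pos": [-0.0033, -0.008, 0.0167], "turn": [0, 0, -0.0024], "fingers": 1}, {"delta_pos": [-0.0033, -0.008, 0.03], "turn": [0, 0, -0.0024], "fingers": 1}, {"delta_pos": [-0.0033, -0.008, 0.035], "turn": [0, 0, -0.0024], "fingers": 1}, {"delta_pos": [-0.0033, -0.008, 0.035], "turn": [0, 0, -0.0024], "fingers": 1}, {"delta_pos": [-0.0033, -0.008, 0.035], "turn": [0, 0, -0.0024], "fingers": 1}]'

```text
clock: 3.78
position: [0.4139, 0.2778, 0.0515]
ee_rot: [0.997, 0.081, 0.0, -0.0]
ft_force: [-0.6, -0.7, 0.5]
grip_width: -0.003
grasp_force: 0.0
```

```bash
python3 -c "
from h import *;from workcell import *
o=get_obs();st(o);go(o,S(-.0555,-.0035,.0475))"
```

```text
3.775 scale xyz -0.0553 -0.0034 0.0515 F [-0.61 -0.72  0.55] w -0.0028623719902707294
target [0.4137 0.2777 0.0475] delta [-0.0002  0.0001  0.0039]
turn [-0.     -0.0003 -0.0001]
```

Position is good. I'll press in small steps, feeling as I go.

To row units: 0.005 m is 0.0083, 0.0035 m is 0.0058.

Emit:
move_arm --plan '[{"delta_pos": [0, 0, 0.0033], "turn": [0, 0, 0], "fingers": 1}, {"delta_pos": [0, 0, 0.0058], "turn": [0, 0, 0], "fingers": 1}, {"delta_pos": [0, 0, 0.0083], "turn": [0, 0, 0], "fingers": 1}, {"delta_pos": [0, 0, 0.0083], "turn": [0, 0, 0], "fingers": 1}, {"delta_pos": [0, 0, 0.0083], "turn": [0, 0, 0], "fingers": 1}]'

```text
clock: 4.4
position: [0.4138, 0.2777, 0.0463]
ee_rot: [0.997, 0.081, 0.0, 0.0]
ft_force: [-0.5, 0.3, 0.5]
grip_width: 0.002
grasp_force: 0.2
```

To row units: 0.0025 m is 0.0042, 0.002 m is 0.0033.

Emit:
move_arm --plan '[{"delta_pos": [0, 0, 0.0017], "turn": [0, 0, 0], "fingers": 1}, {"delta_pos": [0, 0, 0.0033], "turn": [0, 0, 0], "fingers": 1}, {"delta_pos": [0, 0, 0.0042], "turn": [0, 0, 0], "fingers": 1}, {"delta_pos": [0, 0, 0.0042], "turn": [0, 0, 0], "fingers": 1}]'

```text
clock: 4.9
position: [0.4138, 0.2778, 0.0439]
ee_rot: [0.997, 0.081, 0.0, 0.0]
ft_force: [-1.4, 0.3, 4.4]
grip_width: -0.002
grasp_force: 2.0
```

To row units: 0.002 m is 0.0033, 0.001 m is 0.0017.

Emit:
move_arm --plan '[{"delta_pos": [0, 0, 0.0017], "turn": [0, 0, 0], "fingers": 1}, {"delta_pos": [0, 0, 0.0033], "turn": [0, 0, 0], "fingers": 1}, {"delta_pos": [0, 0, 0.0033], "turn": [0, 0, 0], "fingers": 1}, {"delta_pos": [0, 0, 0.0033], "turn": [0, 0, 0], "fingers": 1}]'

```text
clock: 5.4
position: [0.4137, 0.2778, 0.0418]
ee_rot: [0.997, 0.081, 0.0, 0.0]
ft_force: [-1.8, 0.6, 4.8]
grip_width: 0.0
grasp_force: 2.3
```

```bash
python3 -c "
from h import *;from workcell import *
o=get_obs();st(o)
c=camera('top');cv2.imwrite('pics/t3.png',cv2.resize(c['color'][140:320,300:540,::-1],(720,540)))"
```

```text
5.4 scale xyz -0.0555 -0.0034 0.0418 F [-1.8   0.58  4.75] w 5.228791217963284e-05
```

View pics/t3.png

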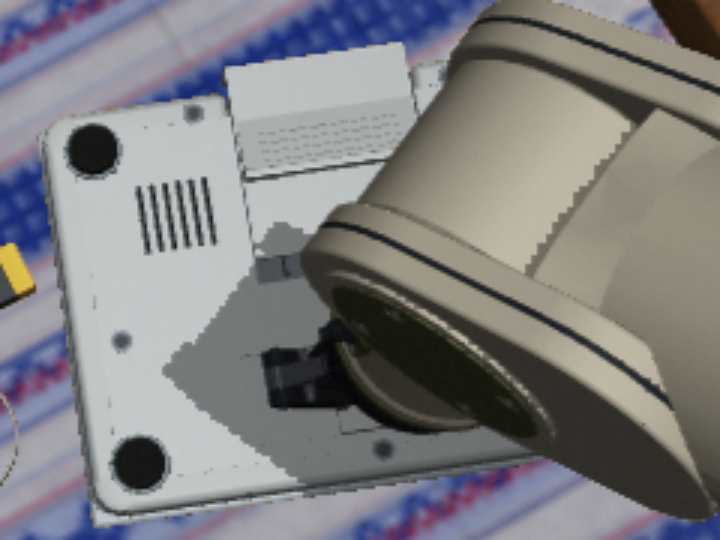

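The cover has sprung loose: its outer edge has moved out to row ~43 (previously ~65), and the ramp front is now at row ~170. Next I'll lift and move in front of the ramp.

To row units: 0.087 m is 0.145, -0.012 m is -0.02.

Emit:
move_arm --plan '[{"delta_pos": [0, 0, -0.02], "turn": [0, 0, 0], "fingers": 1}, {"delta_pos": [0, 0, -0.05], "turn": [0, 0, 0], "fingers": 1}, {"delta_pos": [0.05, -0.0033, -0.05], "turn": [0, 0, 0], "fingers": 1}, {"delta_pos": [0.1167, -0.0058, -0.05], "turn": [0, 0, 0], "fingers": 1}, {"delta_pos": [0.145, -0.0058, -0.05], "turn": [0, 0, 0], "fingers": 1}, {"delta_pos": [0.145, -0.0058, -0.0367], "turn": [0, 0, 0], "fingers": 1}, {"delta_pos": [0.145, -0.0058, -0.0233], "turn": [0, 0, 0], "fingers": 1}, {"delta_pos": [0.145, -0.0058, -0.0225], "turn": [0, 0, 0], "fingers": 1}, {"delta_pos": [0.145, -0.0058, -0.0225], "turn": [0, 0, 0], "fingers": 1}, {"delta_pos": [0.145, -0.0058, -0.0225], "turn": [0, 0, 0], "fingers": 1}]'

```text
clock: 6.7
position: [0.499, 0.2953, 0.0557]
ee_rot: [0.997, 0.081, 0.0, -0.0]
ft_force: [-0.0, 0.2, 0.5]
grip_width: -0.003
grasp_force: 0.0
```

```bash
python3 -c "
from h import *;from workcell import *
o=get_obs();st(o);go(o,S(.074,0,.054))"
```

```text
6.7 scale xyz 0.0315 0.0001 0.0557 F [-0.04  0.19  0.47] w -0.002904611983084806
target [0.541 0.302 0.054] delta [0.0425 0.0001 0.0017]
turn [ 0.     -0.0006  0.0002]
```

To row units: 0.038 m is 0.0633, 0.0017 m is 0.0028.

Emit:
move_arm --plan '[{"delta_pos": [0.0033, 0, 0.0028], "turn": [0, 0, 0], "fingers": 1}, {"delta_pos": [0.01, 0, 0.0028], "turn": [0, 0, 0], "fingers": 1}, {"delta_pos": [0.0167, 0, 0.0028], "turn": [0, 0, 0], "fingers": 1}, {"delta_pos": [0.0233, 0, 0.0028], "turn": [0, 0, 0], "fingers": 1}, {"delta_pos": [0.03, 0, 0.0028], "turn": [0, 0, 0], "fingers": 1}, {"delta_pos": [0.0367, 0, 0.0028], "turn": [0, 0, 0], "fingers": 1}, {"delta_pos": [0.0433, 0, 0.0028], "turn": [0, 0, 0], "fingers": 1}, {"delta_pos": [0.05, 0, 0.0028], "turn": [0, 0, 0], "fingers": 1}, {"delta_pos": [0.0567, 0, 0.0028], "turn": [0, 0, 0], "fingers": 1}, {"delta_pos": [0.0617, 0, 0.0028], "turn": [0, 0, 0], "fingers": 1}, {"delta_pos": [0.0633, 0, 0.0028], "turn": [0, 0, 0], "fingers": 1}, {"delta_pos": [0.0633, 0, 0.0028], "turn": [0, 0, 0], "fingers": 1}]'

```text
clock: 8.2
position: [0.5367, 0.3014, 0.0536]
ee_rot: [0.997, 0.081, 0.0, -0.0]
ft_force: [-0.7, 0.6, 0.6]
grip_width: 0.0
grasp_force: 0.0
```

```bash
python3 -c "
from h import *;from workcell import *
o=get_obs();st(o);go(o,S(.074,0,.054))"
```

```text
8.2 scale xyz 0.0697 0.0001 0.0536 F [-0.69  0.56  0.58] w 0.00020105103650489592
target [0.541 0.302 0.054] delta [ 0.0043  0.0001 -0.0004]
turn [-0.0002 -0.0004  0.    ]
```

Now I'll push in slow steps until the hard stop shows up as a force.

To row units: 0.006 m is 0.01, 0.004 m is 0.0067.

Emit:
move_arm --plan '[{"delta_pos": [0.0033, 0, 0], "turn": [0, 0, 0], "fingers": 1}, {"delta_pos": [0.0067, 0, 0], "turn": [0, 0, 0], "fingers": 1}, {"delta_pos": [0.01, 0, 0], "turn": [0, 0, 0], "fingers": 1}, {"delta_pos": [0.01, 0, 0], "turn": [0, 0, 0], "fingers": 1}]'

```text
clock: 8.7
position: [0.5427, 0.3023, 0.0536]
ee_rot: [0.997, 0.081, 0.0, -0.0]
ft_force: [-0.1, 0.4, 0.4]
grip_width: 0.005
grasp_force: 0.1
```

```bash
python3 -c "
from h import *;from workcell import *
o=get_obs();st(o)
c=camera('top');cv2.imwrite('pics/t4.png',cv2.resize(c['color'][110:320,300:540,::-1],(685,600)))"
```

```text
8.7 scale xyz 0.0757 0.0001 0.0536 F [-0.09  0.44  0.41] w 0.004593909780742101
```

View pics/t4.png

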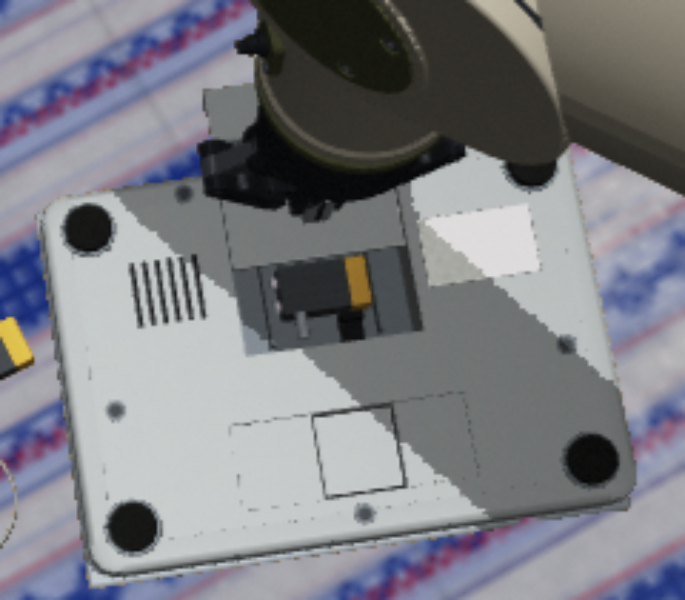

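The cover is mostly open: its inner edge is near crop row 255, with the compartment open down to row ~345. No stop force yet, so I'll keep going.

To row units: 0.004 m is 0.0067, 0.002 m is 0.0033.

Emit:
move_arm --plan '[{"delta_pos": [0.0033, 0, 0], "turn": [0, 0, 0], "fingers": 1}, {"delta_pos": [0.0067, 0, 0], "turn": [0, 0, 0], "fingers": 1}, {"delta_pos": [0.0067, 0, 0], "turn": [0, 0, 0], "fingers": 1}, {"delta_pos": [0.0067, 0, 0], "turn": [0, 0, 0], "fingers": 1}]'

```text
clock: 9.25
position: [0.5433, 0.3025, 0.0531]
ee_rot: [0.997, 0.081, -0.003, 0.001]
ft_force: [-14.9, -5.6, 10.5]
grip_width: 0.002
grasp_force: 7.7
```

```bash
python3 -c "
from h import *;from workcell import *
o=get_obs();st(o)
for a,b in((233,268),(405,247),(246,355),(423,330)):print(R2.T@(unproj(camera('top'),300+a/2.854,110+b/2.857,.04)[:2]-M0))"
```

```text
9.25 scale xyz 0.0764 0.0002 0.0531 F [-14.94  -5.62  10.47] w 0.0016637444735591181
[0.04697275 0.04391226]
[ 0.04469812 -0.04553375]
[0.00081575 0.04466477]
[ 0.00025797 -0.04675415]
```

The hard stop shows as 15 N, and the picture measures about 45 mm of opening. I'll back straight off, then lift.

To row units: 0.25 m is 0.4167, 0.23 m is 0.3833.

Emit:
move_arm --plan '[{"delta_pos": [-0.0083, 0, 0], "turn": [0, 0, 0], "fingers": 1}, {"delta_pos": [-0.02, 0, 0], "turn": [0, 0, 0], "fingers": 1}, {"delta_pos": [-0.025, 0, -0.0333], "turn": [0, 0, 0], "fingers": 1}, {"delta_pos": [-0.025, 0, -0.1167], "turn": [0, 0, 0], "fingers": 1}, {"delta_pos": [-0.025, 0.0833, -0.2], "turn": [0, 0, 0], "fingers": 1}, {"delta_pos": [-0.025, 0.1833, -0.25], "turn": [0, 0, 0], "fingers": 1}, {"delta_pos": [-0.025, 0.2833, -0.25], "turn": [0, 0, 0], "fingers": 1}, {"delta_pos": [-0.025, 0.3833, -0.25], "turn": [0, 0, 0], "fingers": 1}, {"delta_pos": [-0.025, 0.4167, -0.25], "turn": [0, 0, 0], "fingers": 1}, {"delta_pos": [-0.025, 0.4167, -0.25], "turn": [0, 0, 0], "fingers": 1}, {"delta_pos": [-0.025, 0.4167, -0.25], "turn": [0, 0, 0], "fingers": 1}]'

```text
clock: 10.82
position: [0.5717, 0.055, 0.2046]
ee_rot: [0.997, 0.081, 0.001, -0.0]
ft_force: [0.5, 0.7, -0.4]
grip_width: -0.003
grasp_force: 0.0
```

```bash
python3 -c "
from h import *;from workcell import *
o=get_obs();st(o);c=camera('top')
q=np.float32([proj(c,S(x,y,.04)) for x,y in((.16,.1),(.16,-.1),(-.04,-.1),(-.04,.1))])
im=cv2.warpPerspective(c['color'],cv2.getPerspectiveTransform(q,np.float32([[0,0],[600,0],[600,600],[0,600]])),(600,600),flags=2);cv2.imwrite('pics/t5.png',im[...,::-1])"
```

```text
10.825 scale xyz 0.0647 -0.2487 0.2046 F [ 0.45  0.65 -0.36] w -0.0033774562292765205
```

View pics/t5.png

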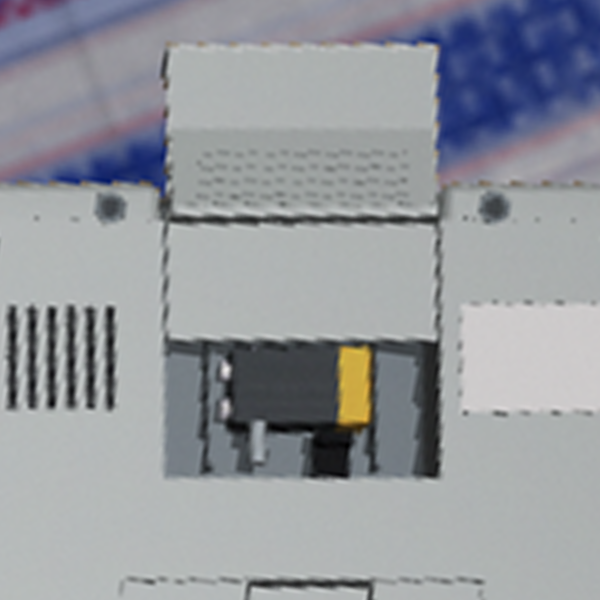

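The compartment is open from row 340 to row 476, which is 45 mm, so the cover is fully open. The arm is clear.

```bash
python3 -c "
from workcell import *
print(hand_in())"
```

```text
the job is handed in; nothing more can be done
None
```

I pressed the release plate in until the battery cover sprang loose, then pushed the cover to its hard stop, about 45 mm open. The arm came clear without going near the bystanders, and the job was handed in at about 11 s.

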